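Lay a fresh label roll in the label printer's well and shut the cover

ROBOT

A 6-joint arm with a two-finger parallel gripper is mounted at the origin on the work surface; the furniture and walls round the work are solid. World frame = base frame: x ahead of the robot, y to its left, z up, the work surface at z = 0. Lengths are in m, angles in rad, forces in N, time in s.
With the tool pointing down it reaches from about 0.275 to 0.825 m from the base axis. Payload 5.2 kg.
Tool frame: the origin (TCP) lies on the centre line of the jaws, within the pads' length; the fingertips stand 19 mm ahead of it and the grasp point (between the pads) is the TCP; z points along the fingers, y is the line along which they close (so a half turn about z gives the same grasp; the last joint's range is limited). The gripper opens to 93 mm and grips with 3 to 60 N. Pads are 15 mm wide; open, the fingers measure 128 mm over their backs; the gripper's body (75 mm by 188 mm) begins 65 mm behind the grasp point.
Start: joints at [0.997, 0.259, 1.535, -0, 1.348, -0.203], TCP at [0.199, 0.513, 0.238] pointing down, gripper open.
Joint ranges: [-3.14, 3.14], [-0.91, 2.08], [0.19, 2.58], [-1.22, 4.36], [0.22, 2.71], [-3.12, 3.12]. Speed limits (rad/s): [2.57, 2.57, 3.14, 3.14, 3.14, 3.14].

INTERFACE

Orientations are given as a rotation vector (axis times angle).
In Python, from station import arm gives the robot as it stands.
- The arm moves only by the shell command python3 -m creep 'ROWS' [FORCE]. ROWS is a JSON object of lists of equal length, an entry for each row: "dp": the shift along the tool's x, y, z in cm, a list of three; "twist": the turn, a rotation vector about the tool's x, y, z in rad, a list of three; "jaw": the finger opening in cm, from 0 to 9.3. A call has 1 to 20 rows; each row is the pose to reach, as a shift and turn from the pose commanded when the call began, along the tool's axes at that moment; what a row does not reach only later rows make up. A row lasts 1/8 s, in which the tool goes at most 62.5 mm and 10.7 degrees, less where a joint would pass 70% of its speed; a pose out of reach is approached as far as the arm can. A call with a gripper value outside its range is refused whole. The fingers move at their own pace and stop on an object; FORCE is the grip in N (left out, the last holds). Time passes only in rows, so rows that repeat a pose let the fingers close. It gives the time, the measured TCP pose, the force, the opening and the grip force at its end, in the units of the state.
- arm.state(): the state, without advancing time (a new reading comes with each control period).
- arm.read_camera(name): name is "side" or "top"; returns a dict with "pixels" (400x640x3 uint8, blue, green, red), "z_map" (400x640 float32, m along the optical axis (not along the pixel's ray), 0 where there is no reading), "camera_matrix" (3x3 intrinsics, pixels), "dist" ([k1, k2, p1, p2, k3] as OpenCV has them; the pictures are not rectified), "origin" and "attitude" of the camera in the world. Camera axes: x right, y up, looking along -z (the intrinsics and any distortion apply to the point x, -y, -z); pixel columns grow to the right and rows downward; lengths in m; the calibration is good to about 2 mm. A picture is of the moment at which its call begins.
- arm.finish_job(): hands the job in; it is judged then, once.
The state is a dict: "clock": time; "q": joint angles; "qvel": joint speeds; "joint_efforts": joint torques, N m; "eef_pos": TCP position; "eef_rot": TCP orientation; "force": force on the tool from outside, world axes, zero at the start; "ft_torque": the same for the moment, N m; "finger_gap": opening from 0.0 (shut) to 1.0 (fully open); "grip_force": force on a finger pad.
Only numpy, scipy, OpenCV 4.12 (cv2) and the standard library are available. Lean on these libraries where they do the work, as an engineer would, in place of code of your own. Each camera call takes 0.05 s, during which the arm holds its last target. There are 200 camera calls.

TASK

The label printer is empty: put the white label roll that stands on the desk into it. The roll must lie on its side in the round well, lowered (not dropped) between the two roll guides until it rests on the bottom, then press the cover fully shut. Do not disturb the other things on the desk.

Things in the scene. Friction and masses are not known exactly. Their poses are not given: they have to be found in the camera images.
- label_roll: The roll of blank white labels to be loaded: a short white cylinder, 64 mm diameter, 58 mm long, card core with a 30 mm hole right through, 80 to 150 g. Origin at the centre of one end face, z along the roll's axis into the roll. Starts standing on end (origin on the desk, z up). Its outside has fine flats (62 to 64 mm across), so laid on its side it stays put.
- roll_center (a point): The middle of the label roll: on its axis, 29 mm from either end face. Axes as label_roll. The desk is clear beside the standing roll (25 mm or more left and right of it), and from it towards the robot as far as 0.42 m from the robot's axis.
- label_printer: Grey desktop label printer, 160 mm deep (x), 180 mm wide (y), 66 mm high without its cover, fixed to the desk. Origin at the middle of its underside, x from its front (platen roller, tear bar) to its rear (hinge), y along hinge and well, z up. Its round well is open above while the cover is open.
- well_seat (a point): Where the middle of the roll is once it rests in the well: midway between the guides, 54 mm above the desk; axes as label_printer. The well is a black half-round trough along y, 34 mm radius, 130 mm long, its bottom 22 mm above the desk (32 below this point) right under this point; its front and rear lips flare outwards above.
- guide_top (a point): Top middle of the roll guide on the +y side. Two white guides stand across the trough, inner faces 62 mm apart (y = +31 and -31 mm from well_seat), 3 mm thick, 36 mm long in x, tops flared outwards and 45 mm above the desk. Beyond each guide 30 mm of the trough are free, so fingers can hold the roll's two end faces if their ends stay 48 mm or more above the desk.
- cover (a joint): Angle of the printer's cover, rad: 0 fully shut (hard stop), 1.75 furthest open; starts open, nearly upright, at 1.50 to 1.75. The hinge is stiff: the cover stays at whatever angle it is left and takes about 1 to 3 N at its free edge to move. Shut, its flat outer face is level, 105 mm above the desk.
- cover_hinge (a point): Middle of the cover's hinge line, which runs along the printer's y, 68 mm behind the printer's origin, 67 mm above the desk. Axes as label_printer. The cover is a grey frame with a clear window, 168 mm wide, 144 mm from hinge to free edge; open, its outer face looks to the rear and the free edge stands up to 225 mm above the desk.
- cover_tab (a point): Middle of the black finger tab on the cover's free edge (60 mm along y, 8 mm thick, standing 12 mm out from the edge), 149 mm from the hinge. Cover shut: 100 mm above the desk, axes as the printer's; they turn with the cover, so z always points out of the cover's outer face, which lies 5 mm beyond this point.
- scanner_on_stand: Fixed obstacle to the right of the label roll: black barcode scanner on a swan-neck stand. World extents from this origin: foot x -116 to +75 mm, y -75 to +111 mm, 30 mm high; above 100 mm height the head spans x -90 to +92, y -84 to +80 mm, up to 290 mm high.
- keyboard: Fixed obstacle behind the label roll: black keyboard, 142 x 445 x 30 mm, long along its y; origin under its middle. The monitor stands behind it (world x over 0.80, 80 to 410 mm high).
- mouse: Fixed: computer mouse, 112 x 58 x 38 mm, near the robot; origin under its middle.
- packing_tape: Bystander: broad brown tape roll, 110 mm diameter, 48 mm high, lying flat; origin under its middle.
- mug: Bystander: white mug, 82 mm across, 91 mm high; origin under its middle.
- stapler: Bystander: stapler, 145 x 36 x 48 mm; origin under its middle.
- note_pad: Bystander: square pad of sticky notes, 76 x 76 x 25 mm; origin under its middle.
- glue_stick: Bystander: glue stick lying down, 99 mm long, 26 mm thick; origin under its middle.
Things that resemble listed ones, but are neither listed nor needed, are in the scene too. There is more than one size of the label_roll; the job needs the smaller.

How it is judged:
By the outcome, as a careful person would: the job done as asked, in the order asked, and still so for the second after the job is handed in, with the robot touching nothing.
It also fails if it takes over 69 s, if anything falls off the work surface, if the arm or the gripper's body presses on something with over 40 N, if the wrist force passes 120 N, or if a joint passes its speed limit or range.

## Working session

There is one attempt and no reset: what is moved stays moved. The work goes in short steps, Python scripts to look and compute and a shell command to move; the robot and the scene stay as the last step left them, time stands still between calls to the robot, and variables do not carry over. Pictures are saved under pics/ and viewed, at most 10 in all, crops included, and the job is handed in when it is done.

```bash
ls; mkdir -p pics; cat > h.py <<'E'
import numpy as np, cv2
from scipy.spatial.transform import Rotation as R
from station import arm
def cam(n):
    c=arm.read_camera(n); a=np.array(c["attitude"],float)
    c["R"]=R.from_rotvec(a).as_matrix() if a.size==3 else (a if a.shape==(3,3) else None)
    c["o"]=np.array(c["origin"]); return c
def rays(c,uv):
    p=cv2.undistortPoints(np.array(uv,float).reshape(-1,1,2),np.array(c["camera_matrix"]),np.array(c["dist"])).reshape(-1,2)
    return np.c_[p[:,0],-p[:,1],-np.ones(len(p))]
def cloud(c):
    h,w=c["z_map"].shape; v,u=np.mgrid[:h,:w]
    r=rays(c,np.c_[u.ravel(),v.ravel()])*c["z_map"].reshape(-1,1)
    P=(r@c["R"].T+c["o"]).reshape(h,w,3); P[c["z_map"]==0]=np.nan; return P
E
python3 - <<'E'
from h import *
for n in("side","top"):
    c=cam(n); print(n,c["attitude"],c["o"],c["camera_matrix"],c["dist"]); cv2.imwrite(f"pics/{n}0.png",c["pixels"]); np.save(f"{n}0.npy",cloud(c))
print(arm.state())
E
```

```text
pics
side [ 0.14707116 -1.58110461 -2.55651963] [0.26842367 1.32173486 0.72888681] [[418.93986144   0.         325.04021011]
 [  0.         418.93986144 197.78777066]
 [  0.           0.           1.        ]] [-0.03915735  0.          0.          0.          0.        ]
top [ 0.14114903 -0.13364984 -1.56856539] [0.23973523 0.0873464  1.48221574] [[471.28130338   0.         321.72654366]
 [  0.         471.28130338 202.81264928]
 [  0.           0.           1.        ]] [-0.04831328  0.          0.          0.          0.        ]
{'clock': 0.1, 'q': array([ 9.97182609e-01,  2.59301711e-01,  1.53594902e+00,  8.40094718e-06,
        1.34801121e+00, -2.02811414e-01]), 'qvel': array([ 0.0001048 , -0.00171303, -0.00096659, -0.00027921, -0.00106512,
        0.00047617]), 'joint_efforts': array([ 1.62951052e-03, -4.38203466e+01, -2.84645820e+01,  7.18356203e-02,
        3.62373807e-02, -7.48977072e-05]), 'eef_pos': array([0.19902977, 0.5122386 , 0.2368937 ]), 'eef_rot': array([-5.79008608e-01, -3.08712327e+00,  2.42162564e-03]), 'force': array([-0.09795534,  0.2538273 , -0.80513236]), 'ft_torque': array([ 0.01044058, -0.00703497,  0.0086347 ]), 'grip_force': 0.0, 'finger_gap': 0.9997372242074668}
```

View pics/top0.png

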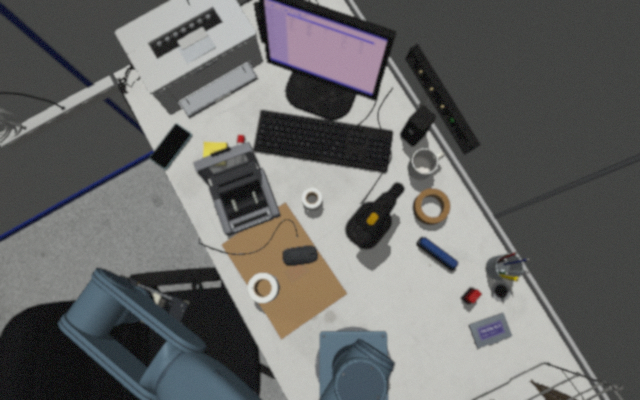

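View pics/side0.png

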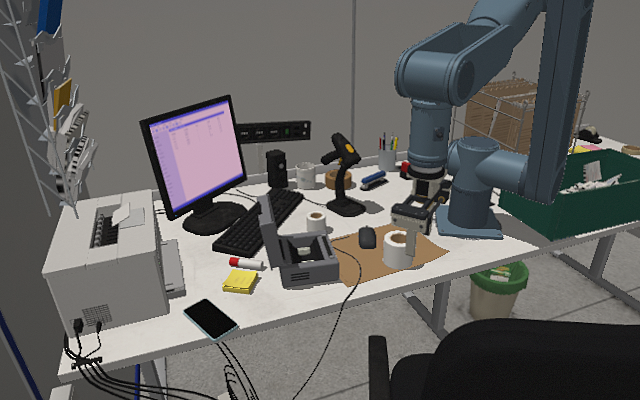

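Top view: the small roll is at (312,198), the larger decoy at (262,288), and the printer at (237,190) with its open cover at about (225,160). The mouse is at (300,256), the scanner at (372,220) and the keyboard at (323,140). In the side view the small roll is at (317,222) and the printer at (300,262).

```bash
cat > m.py <<'E'
from h import *
T=np.load("top0.npy");S=np.load("side0.npy")
I=cv2.imread("pics/top0.png");J=cv2.imread("pics/side0.png")
A=T[198,312];print("roll px",A, S[222,317])
for n,P in(("T",T),("S",S)):
    Q=P.reshape(-1,3); d=np.hypot(Q[:,0]-T[198,305][0],Q[:,1]-T[198,312][1])
    m=(d<.06)&(Q[:,2]>.015)&(Q[:,2]<.09);q=Q[m]
    print(n,m.sum(),"z pct",np.percentile(q[:,2],[50,90,98]))
    t=q[q[:,2]>np.percentile(q[:,2],90)-.006]
    (c,r)=cv2.minEnclosingCircle(t[:,:2].astype(np.float32)*1000);print(" top circle",c,r, t[:,2].mean())
# printer region maps
for n,P,I0 in(("T",T,I),("S",S,J)):
    Q=P.reshape(-1,3)
    print(n,"printer px centre", T[190,237])
# ortho height map 2mm, merged, around printer+roll
c0=T[198,275]; x0,y0=.35,-.1; N=1.0
img=np.zeros((300,400,3),np.uint8);H=np.full((300,400),-1.)
for P,I0 in((S,J),(T,I)):
    Q=P.reshape(-1,3);C=I0.reshape(-1,3)
    o=np.argsort(np.nan_to_num(Q[:,2],nan=-1));Q=Q[o]
    u=((.50-Q[:,1])/.001);v=((.70-Q[:,0])/.001)
    k=(u>=0)&(u<400)&(v>=0)&(v<300)&(Q[:,2]<.3)
    ui,vi=u[k].astype(int),v[k].astype(int)
    np.maximum.at(H,(vi,ui),Q[k,2])
H=cv2.dilate(H,np.ones((3,3)))
out=cv2.applyColorMap(np.clip(H*1000*1.1,0,255).astype(np.uint8),cv2.COLORMAP_JET)
cv2.imwrite("pics/ortho.png",cv2.resize(out,(800,600)))
E
python3 m.py
python3 - <<'E'
import cv2
a=cv2.imread("pics/top0.png")[130:250,180:340];b=cv2.imread("pics/side0.png")[180:300,230:390]
import numpy as np
cv2.imwrite("pics/crop.png",cv2.resize(np.hstack([a,b]),(800,300),interpolation=cv2.INTER_CUBIC))
E
```

```text
roll px [ 0.51809872  0.12540457 -0.00357822] [0.49733539 0.153552   0.04856   ]
T 295 z pct [0.05661945 0.06103234 0.06354496]
 top circle (508.8522033691406, 126.1046142578125) 31.71912384033203 0.058838449501180154
S 349 z pct [0.04798502 0.0594835  0.06114181]
 top circle (505.3940734863281, 126.43191528320312) 32.89106750488281 0.05815026176043241
T printer px centre [0.5326087  0.35603789 0.05678318]
S printer px centre [0.5326087  0.35603789 0.05678318]
```

View pics/ortho.png

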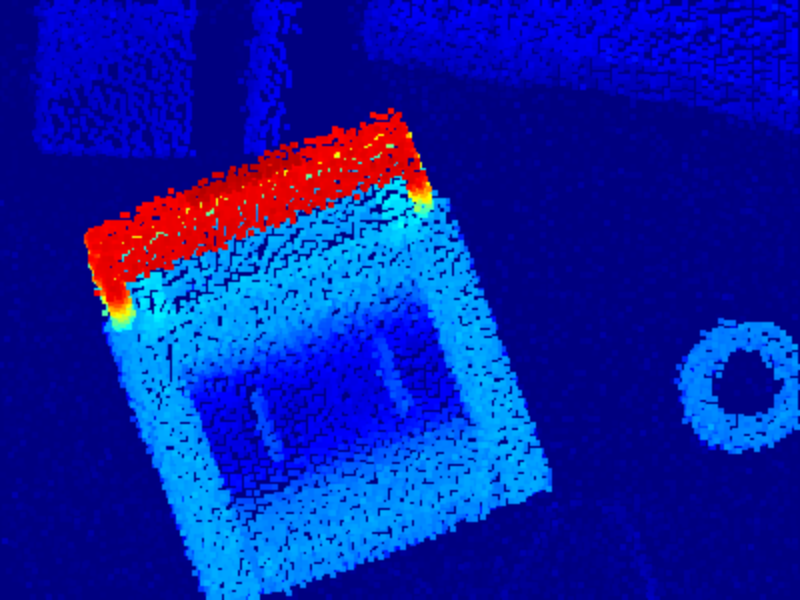

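View pics/crop.png

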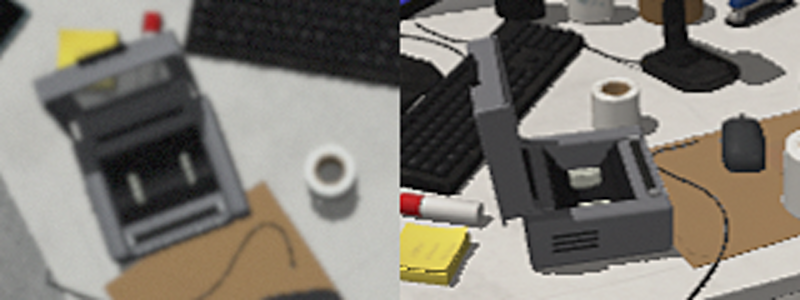

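The ortho height map (0.5 mm/px) shows the printer yawed about +20°. The guides are at (265,425) and (394,375), the cover's free edge at (245,185) and the roll at (741,385). Next I fit the printer and the obstacles.

```bash
cat > m2.py <<'E'
from h import *
from scipy.ndimage import label
T=np.load("top0.npy").reshape(-1,3);S=np.load("side0.npy").reshape(-1,3)
def loc(Q,o,yaw):
    c,s=np.cos(yaw),np.sin(yaw);d=Q[:,:2]-o;return np.c_[d@[c,s],d@[-s,c],Q[:,2]]
for n,Q in(("T",T),("S",S)):
    k=(Q[:,2]>.058)&(Q[:,2]<.075)&(abs(Q[:,0]-.5)<.11)&(abs(Q[:,1]-.34)<.13)
    q=Q[k]; print(n,"printer top rect",cv2.minAreaRect((q[:,:2]*1000).astype(np.float32)),q[:,2].mean())
    # front edge/right edge robust: profile in local frame
    for yd in (18,19,20,21,22):
        L=loc(q,np.array([.5,.335]),np.radians(yd)); 
        # spread of right edge
        b=[np.percentile(L[(L[:,0]>a)&(L[:,0]<a+.02),1],[1,99]) for a in np.arange(-.08,.04,.02) if ((L[:,0]>a)&(L[:,0]<a+.02)).sum()>8]
        print(yd,np.round(1000*np.array(b)).astype(int).tolist(),np.round(1000*np.percentile(L[:,0],[1,99])))
    L=loc(Q,np.array([.5,.335]),np.radians(20))
    g=(abs(L[:,0])<.016)&(abs(abs(L[:,1])-.032)<.01)&(L[:,2]>.035)&(L[:,2]<.055)
    for s in(1,-1):
        gg=L[g&(s*L[:,1]>0)]; print(" guide",s,len(gg),np.round(1000*np.median(gg,0),1) if len(gg) else None)
    c=(L[:,2]>.09)&(L[:,2]<.26)&(abs(L[:,1])<.1)&(L[:,0]>0)&(L[:,0]<.2)
    c=L[c]; 
    for z in np.arange(.09,.25,.02):
        m=c[abs(c[:,2]-z)<.008]; 
        if len(m)>5: print(" cover z%.2f x"%z,np.round(1000*np.percentile(m[:,0],[3,50,97])),"y",np.round(1000*np.percentile(m[:,1],[2,98])))
    # desk obstacles
    def ext(x0,x1,y0,y1,z0,z1):
        m=Q[(Q[:,0]>x0)&(Q[:,0]<x1)&(Q[:,1]>y0)&(Q[:,1]<y1)&(Q[:,2]>z0)&(Q[:,2]<z1)]
        return (np.round(1000*np.percentile(m,[1,99],axis=0)).astype(int).tolist(),len(m)) if len(m) else 0
    print(" scannerlow",ext(.3,.65,-.2,.085,.015,.04)," high",ext(.3,.65,-.2,.15,.1,.35))
    print(" mouse",ext(.3,.46,.05,.2,.012,.06)," bigroll",ext(.22,.4,.2,.35,.05,.2))
E
python3 m2.py
```

```text
T printer top rect ((512.7269287109375, 340.26983642578125), (186.84986877441406, 180.31796264648438), 21.05495834350586) 0.06481071595034811
18 [[-90, 84], [-91, 86], [-91, 87], [-90, 88], [-89, 90], [-88, 87]] [-78. 104.]
19 [[-89, 85], [-90, 87], [-90, 88], [-89, 88], [-89, 90], [-88, 87]] [-78. 104.]
20 [[-89, 86], [-89, 88], [-90, 89], [-89, 89], [-89, 90], [-89, 87]] [-78. 104.]
21 [[-87, 87], [-89, 89], [-89, 89], [-89, 89], [-89, 90], [-89, 86]] [-78. 104.]
22 [[-86, 88], [-88, 89], [-89, 90], [-89, 89], [-89, 90], [-90, 86]] [-78. 105.]
 guide 1 24 [ 0.1 33.5 42.6]
 guide -1 15 [  1.1 -33.7  42. ]
 cover z0.09 x [ 75. 107. 110.] y [-82.  79.]
 cover z0.11 x [ 77. 109. 112.] y [-81.  78.]
 cover z0.13 x [ 79. 112. 115.] y [-80.  79.]
 cover z0.15 x [ 80. 111. 115.] y [-82.  82.]
 cover z0.17 x [ 81.  87. 113.] y [-82.  83.]
 cover z0.19 x [ 84.  88. 107.] y [-82.  81.]
 cover z0.21 x [ 93. 108. 124.] y [-79.  81.]
 scannerlow ([[374, -197, 15], [650, 77, 37]], 647)  high ([[381, -136, 166], [528, -3, 278]], 1146)
 mouse ([[304, 112, 13], [397, 198, 44]], 530)  bigroll ([[222,
[... 459 characters left out ...]
92], [-87, 92], [-85, 92]] [-81.  87.]
22 [[-82, 93], [-82, 91], [-83, 93], [-86, 92], [-87, 92], [-87, 92]] [-81.  89.]
 guide 1 13 [-0.7 35.3 44.7]
 guide -1 41 [  0.4 -32.7  41. ]
 cover z0.09 x [ 71.  84. 105.] y [-80.  88.]
 cover z0.11 x [ 73.  88. 107.] y [-78.  89.]
 cover z0.13 x [ 75.  88. 109.] y [-81.  88.]
 cover z0.15 x [ 78.  91. 112.] y [-81.  88.]
 cover z0.17 x [ 80.  95. 115.] y [-80.  87.]
 cover z0.19 x [ 83.  98. 117.] y [-79.  88.]
 cover z0.21 x [ 89. 105. 121.] y [-79.  85.]
 scannerlow ([[386, -199, 15], [650, 78, 38]], 551)  high ([[381, -116, 104], [525, -1, 277]], 907)
 mouse ([[306, 126, 13], [399, 199, 42]], 194)  bigroll ([[221, 230, 50], [279, 316, 85]], 476)
```

```bash
cat >> h.py <<'E'
def pose(az_y,tilt):
    """tool closing axis at azimuth az_y (deg), tool down then tilted: tilt>0 leans the fingers toward -x_tool (forward)"""
    y=np.array([np.cos(np.radians(az_y)),np.sin(np.radians(az_y)),0]);z=np.array([0,0,-1.]);x=np.cross(y,z)
    t=np.radians(tilt); z2=z*np.cos(t)-x*np.sin(t); return R.from_matrix(np.c_[np.cross(y,z2),y,z2])
def plan(p,Rt,cur=None):
    s=arm.state(); R0=R.from_rotvec(s["eef_rot"]); 
    d=R0.inv().apply(np.array(p)-s["eef_pos"])*100; w=(R0.inv()*Rt).as_rotvec()
    print("dp",np.round(d,2).tolist(),"twist",np.round(w,3).tolist(),"rows %.1f"%max(np.linalg.norm(d)/6.25,np.degrees(np.linalg.norm(w))/10.7)," q",np.round(s["q"],2).tolist(),"t",s["clock"])
E
python3 - <<'E'
from h import *
T=np.load("top0.npy").reshape(-1,3);S=np.load("side0.npy").reshape(-1,3)
for Q in(T,S):
    for a in np.arange(.40,.60,.02):
        m=Q[(abs(Q[:,0]-a)<.01)&(Q[:,1]<.088)&(Q[:,1]>-.1)&(Q[:,2]>.012)&(Q[:,2]<.09)]
        if len(m)>2: print("x%.2f foot ymax"%a,np.round(np.sort(m[:,1])[-3:],3),end=' ')
    print()
    m=Q[(Q[:,0]>.55)&(Q[:,0]<.95)&(Q[:,1]>.2)&(Q[:,1]<.75)&(Q[:,2]>.1)]
    for y in np.arange(.2,.7,.05):
        k=m[(abs(m[:,1]-y)<.025)&~((m[:,0]<.68)&(m[:,1]<.47))]
        if len(k)>4: print("y%.2f xmin %.3f zmax %.3f"%(y,np.percentile(k[:,0],1),np.percentile(k[:,2],99)),end='; ')
    print()
# stand-off: 12cm back along approach, e=35 below horizontal => tilt 55
c=np.array([.507,.126,.031]);Rt=pose(100,55);z=Rt.as_matrix()[:,2];print(z)
plan(c-z*.13,Rt)
E
```

```text
x0.40 foot ymax [0.006 0.009 0.009] x0.42 foot ymax [0.012 0.015 0.015] x0.44 foot ymax [0.005 0.005 0.006] x0.46 foot ymax [-0.017 -0.014 -0.011] x0.48 foot ymax [-0.03  -0.03  -0.026] x0.50 foot ymax [-0.03  -0.026 -0.026] x0.52 foot ymax [-0.04  -0.04  -0.037] 
y0.20 xmin 0.919 zmax 0.309; y0.25 xmin 0.930 zmax 0.224; y0.35 xmin 0.927 zmax 0.205; y0.40 xmin 0.897 zmax 0.207; y0.45 xmin 0.868 zmax 0.227; y0.50 xmin 0.838 zmax 0.226; y0.55 xmin 0.807 zmax 0.207; y0.60 xmin 0.797 zmax 0.206; y0.65 xmin 0.847 zmax 0.206; 
x0.40 foot ymax [0.011 0.012 0.014] x0.42 foot ymax [0.009 0.013 0.013] x0.44 foot ymax [-0.003  0.003  0.005] x0.46 foot ymax [-0.018 -0.018 -0.012] x0.48 foot ymax [-0.038 -0.038 -0.032] x0.50 foot ymax [-0.032 -0.03  -0.025] x0.52 foot ymax [-0.044 -0.044 -0.041] 
y0.20 xmin 0.920 zmax 0.321; y0.25 xmin 0.929 zmax 0.235; y0.35 xmin 0.926 zmax 0.203; y0.40 xmin 0.896 zmax 0.204; y0.45 xmin 0.866 zmax 0.227; y0.50 xmin 0.837 zmax 0.226; y0.55 xmin 0.807 zmax 0.203; y0.60 xmin 0.794 zmax 0.202; y0.65 xmin 0.844 zmax 0.203; 
[ 0.80670728  0.14224426 -0.57357644]
dp [-33.6, -30.34, 13.17] twist [-0.263, -0.936, -0.502] rows 7.5  q [1.0, 0.26, 1.54, 0.0, 1.35, -0.2] t 0.1
```

```bash
python3 -m creep '{"dp":[[-33.6,-30.3,0],[-33.6,-30.3,0],[-33.6,-30.3,0],[-33.6,-30.3,0],[-33.6,-30.3,0],[-33.6,-30.3,0],[-33.6,-30.3,0],[-33.6,-30.3,0],[-33.6,-30.3,0],[-33.6,-30.3,0],[-33.6,-30.3,0],[-33.6,-30.3,0]],"twist":[[-0.263,-0.936,-0.502],[-0.263,-0.936,-0.502],[-0.263,-0.936,-0.502],[-0.263,-0.936,-0.502],[-0.263,-0.936,-0.502],[-0.263,-0.936,-0.502],[-0.263,-0.936,-0.502],[-0.263,-0.936,-0.502],[-0.263,-0.936,-0.502],[-0.263,-0.936,-0.502],[-0.263,-0.936,-0.502],[-0.263,-0.936,-0.502]],"jaw":[8,8,8,8,8,8,8,8,8,8,8,8]}' 20
python3 - <<'E'
from h import *
c=np.array([.507,.126,.031]);Rt=pose(100,55);z=Rt.as_matrix()[:,2]
plan(c-z*.13,Rt); plan(c,Rt); print(arm.state()["eef_pos"])
E
```

```text
clock: 1.6
eef_pos: [0.3367, 0.1113, 0.1809]
eef_rot: [-0.114, 2.426, -0.007]
force: [-0.2, 0.4, -1.0]
finger_gap: 0.862
grip_force: 0.0
dp [0.02, -0.64, 9.97] twist [-0.094, -0.249, -0.037] rows 1.6  q [-0.08, -0.48, 2.54, 0.21, 0.39, -1.91] t 1.6
dp [-3.16, 0.62, 22.51] twist [-0.094, -0.249, -0.037] rows 3.6  q [-0.08, -0.48, 2.54, 0.21, 0.39, -1.91] t 1.6
[0.33666875 0.11132561 0.18090225]
```

```bash
python3 - <<'E'
from h import *
c=np.array([.507,.126,.031])
for t in(45,50):
    Rt=pose(100,t);z=Rt.as_matrix()[:,2]
    plan(c-z*.09+[0,0,.02],Rt)
E
```

```text
dp [-3.81, -0.27, 12.06] twist [-0.09, -0.075, -0.045] rows 2.0  q [-0.08, -0.48, 2.54, 0.21, 0.39, -1.91] t 1.6
dp [-3.03, -0.3, 12.15] twist [-0.092, -0.162, -0.041] rows 2.0  q [-0.08, -0.48, 2.54, 0.21, 0.39, -1.91] t 1.6
```

```bash
python3 -m creep '{"dp":[[-3.8,-0.3,6],[-3.8,-0.3,12.1],[-3.8,-0.3,12.1],[-3.8,-0.3,12.1]],"twist":[[-0.09,-0.075,-0.045],[-0.09,-0.075,-0.045],[-0.09,-0.075,-0.045],[-0.09,-0.075,-0.045]],"jaw":[8,8,8,8]}'
python3 - <<'E'
from h import *
c=np.array([.507,.126,.031])
for t in(45,52):
    Rt=pose(100,t);z=Rt.as_matrix()[:,2]
    plan(c-z*.09+[0,0,.02],Rt);plan(c,Rt)
i=cam("side");cv2.imwrite("pics/s1.png",i["pixels"][150:330,220:500])
E
```

```text
clock: 2.1
eef_pos: [0.4135, 0.1283, 0.1585]
eef_rot: [-0.205, 2.374, 0.092]
force: [1.3, 1.2, 0.8]
finger_gap: 0.858
grip_force: 0.0
dp [0.99, -1.89, 5.1] twist [0.006, -0.025, -0.004] rows 0.9  q [-0.15, -0.2, 2.52, 1.21, 0.24, -3.01] t 2.1
dp [2.14, -1.95, 15.54] twist [0.006, -0.025, -0.004] rows 2.5  q [-0.15, -0.2, 2.52, 1.21, 0.24, -3.01] t 2.1
dp [2.08, -1.89, 5.19] twist [0.005, -0.147, -0.005] rows 0.9  q [-0.15, -0.2, 2.52, 1.21, 0.24, -3.01] t 2.1
dp [2.14, -1.95, 15.54] twist [0.005, -0.147, -0.005] rows 2.5  q [-0.15, -0.2, 2.52, 1.21, 0.24, -3.01] t 2.1
```

View pics/s1.png

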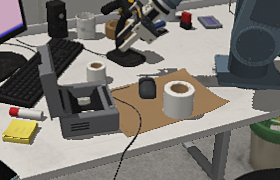

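The side crop shows the arm above and behind the standing roll (95,72) and mouse (148,88), clear of everything, but the wrist is near a singularity. I'll fit the kinematics so I can pick a feasible tilt.

```bash
cat > fk.py <<'E'
from h import *
from scipy.optimize import least_squares
D=[([0.997182609,.259301711,1.53594902,8.4e-6,1.34801121,-.202811414],[0.19902977,0.5122386,0.2368937],[-0.579008608,-3.08712327,.00242162564])]
def chain(q,k):
    h,d,L1,a3,L2,d4,L3,a5=k
    E=lambda a,t:R.from_euler(a,t)
    R4=E('z',q[0])*E('y',q[1]+q[2])*E('z',q[3]);R5=R4*E('y',q[4])
    el=E('z',q[0]).apply([0,d,h]+E('y',q[1]).apply([0,0,L1]))
    w=el+(E('z',q[0])*E('y',q[1]+q[2])).apply([a3,0,0])+R4.apply([0,d4,L2])
    return el,w,w+R5.apply([a5,0,L3]),R5
if __name__=="__main__":
    s=arm.state(); D.append((s["q"],s["eef_pos"],s["eef_rot"]))
    print(repr(s["q"].tolist()),s["eef_pos"].tolist(),s["eef_rot"].tolist())
    for q,p,r in D:
        el,w,t,R5=chain(q,[0]*8)
        for sg in(1,-1):
            M=(R.from_rotvec(r).inv()*R5*R.from_euler('z',sg*q[5])); print(sg,np.round(M.as_rotvec(),3))
E
python3 fk.py
```

```text
[-0.15330240440059764, -0.19350453720899632, 2.5190174009357236, 1.2285122805188773, 0.24060148094678807, -3.026842825506957] [0.4175200867005501, 0.12660978791478808, 0.15878323317314705] [-0.2032770436668824, 2.3729166594910143, 0.08806881092109732]
1 [ 0.    -0.    -1.571]
-1 [ 0.    -0.    -1.165]
1 [-0.     0.    -1.571]
-1 [-0.   0.  -1.8]
```

```bash
python3 - <<'E'
from h import *
plan([.42,.126,.25],pose(100,20)); 
E
```

```text
dp [-6.47, -0.06, -6.44] twist [0.003, 0.413, -0.004] rows 2.2  q [-0.15, -0.19, 2.52, 1.23, 0.24, -3.03] t 2.15
```

```bash
python3 -m creep '{"dp":[[-6.5,0,-6.4],[-6.5,0,-6.4],[-6.5,0,-6.4],[-6.5,0,-6.4],[-6.5,0,-6.4],[-6.5,0,-6.4]],"twist":[[0,0.15,0],[0,0.28,0],[0,0.41,0],[0,0.41,0],[0,0.41,0],[0,0.41,0]],"jaw":[8,8,8,8,8,8]}'
cat > fit.py <<'E'
from fk import *
import json,os
s=arm.state(); F="data.json"
X=json.load(open(F)) if os.path.exists(F) else [[D[0][0],D[0][1]],[[-0.15330240440059764,-0.19350453720899632,2.5190174009357236,1.2285122805188773,0.24060148094678807,-3.026842825506957],[0.4175200867005501,0.12660978791478808,0.15878323317314705]]]
X.append([s["q"].tolist(),s["eef_pos"].tolist()]);json.dump(X,open(F,"w"))
f=lambda k:np.concatenate([chain(q,k)[2]-np.array(p) for q,p in X]+[1e-3*(k-k0)])
k0=np.array([.2,-.1,.4,0,.4,0,.2,0])
o=least_squares(f,k0);print(np.round(o.x,4),"res",np.abs(o.fun[:3*len(X)]).max(),np.round(s["q"],3),s["eef_pos"],s["clock"]);np.save("k.npy",o.x)
E
python3 fit.py
```

```text
clock: 2.9
eef_pos: [0.4171, 0.1289, 0.2503]
eef_rot: [-0.246, 2.782, 0.054]
force: [-0.3, -0.5, 0.5]
finger_gap: 0.86
grip_force: 0.0
[0.2217 0.1108 0.5344 0.0602 0.4259 0.     0.3478 0.    ] res 1.0730398284086728e-06 [-0.018 -0.182  2.02   0.089  0.963 -1.803] [0.41713177 0.12890998 0.25025662] 2.9
```

```bash
cat > ik.py <<'E'
from fk import *
K=np.load("k.npy");LO=np.array([-3.14,-.91,.19,-1.22,.22,-3.12]);HI=np.array([3.14,2.08,2.58,4.36,2.71,3.12])
def ik(p,Rt,seeds=None):
    best=None
    for s in (seeds or [[.2,.2,1.6,0,1.3,-1.5],[.2,.2,1.6,0,1.3,0],[.2,.2,1.6,0,1.3,1.5]]):
        def f(q):
            _,_,t,R5=chain(q,K); M=R5*R.from_euler('z',q[5]+np.pi/2)
            return np.r_[(t-p)*5,(Rt.inv()*M).as_rotvec()]
        o=least_squares(f,s,bounds=(LO,HI),max_nfev=60)
        if o.cost<1e-7:
            m=np.minimum(o.x-LO,HI-o.x).min()
            if best is None or m>best[1]: best=(o.x,m)
    return best
def tool(b,tilt,flip=0):  # fingers point toward azimuth b, tilt from vertical
    return pose(b+90,tilt)*R.from_euler('z',np.pi*flip)
E
cat > s.py <<'E'
from ik import *
c=np.array([.507,.126,.031])
for b in range(-180,180,20):
    row=[]
    for t in (30,40,45,50,60):
        best=max((r[1] for fl in(0,1) for r in [ik(c,tool(b,t,fl))] if r),default=-1); row.append(round(best,2))
    print(b,row)
E
timeout 500 python3 s.py
```

```text
-180 [np.float64(1.17), np.float64(1.0), np.float64(0.9), np.float64(0.8), np.float64(0.62)]
-160 [np.float64(1.1), np.float64(1.0), np.float64(0.91), np.float64(0.81), np.float64(0.63)]
-140 [np.float64(0.97), np.float64(0.92), np.float64(0.9), np.float64(0.87), np.float64(0.72)]
-120 [np.float64(0.85), np.float64(0.78), np.float64(0.74), np.float64(0.71), np.float64(0.64)]
-100 [np.float64(0.73), np.float64(0.63), np.float64(0.58), np.float64(0.54), np.float64(0.47)]
-80 [np.float64(0.6), np.float64(0.46), np.float64(0.4), np.float64(0.35), np.float64(0.27)]
-60 [np.float64(0.45), np.float64(0.24), np.float64(0.16), np.float64(0.09), -1]
-40 [np.float64(0.28), -1, -1, -1, -1]
-20 [np.float64(0.08), -1, -1, -1, -1]
0 [-1, np.float64(0.13), np.float64(0.11), np.float64(0.06), -1]
20 [np.float64(0.02), np.float64(0.15), np.float64(0.09), np.float64(0.02), -1]
40 [np.float64(0.26), np.float64(0.24), np.float64(0.19), np.float64(0.14), np.float64(0.09)]
60 [np.float64(0.46), np.float64(0.39), np.float64(0.37), np.float64(0.35), np.float64(0.33)]
80 [np.float64(0.6), np.float64(0.58), np.float64(0.57), np.float64(0.57), np.float64(0.58)]
100 [np.float64(0.75), np.float64(0.77), np.float64(0.78), np.float64(0.8), np.float64(0.84)]
120 [np.float64(0.89), np.float64(0.95), np.float64(0.98), np.float64(1.02), np.float64(1.05)]
140 [np.float64(1.02), np.float64(1.11), np.float64(1.09), np.float64(1.01), np.float64(0.85)]
160 [np.float64(1.11), np.float64(1.05), np.float64(0.96), np.float64(0.87), np.float64(0.7)]
```

```bash
cat > s.py <<'E'
from ik import *
for dx in(0,):
 for b in (-5,5,12,20):
  for t in (30,35,40,45,50):
    for z in (.031,.10):
      p=np.array([.507+dx,.126,z])
      sd=[[.2,.0,2.2,q4,.5,s] for s in(-1.5,1.5,3,-3) for q4 in(-.6,.3,1.2,2.5)]
      r=ik(p,tool(b,t,0),sd)
      if r: print(b,t,z,np.round(r[0],2).tolist(),round(r[1],2))
E
timeout 500 python3 s.py
```

```text
-5 30 0.1 [0.09, 0.17, 2.2, -0.34, 0.27, -1.09] 0.05
-5 40 0.031 [0.12, 0.39, 2.38, 3.54, 0.34, 1.35] 0.12
-5 45 0.031 [0.14, 0.44, 2.44, 3.45, 0.54, 1.46] 0.14
-5 45 0.1 [0.14, 0.22, 2.39, 3.73, 0.29, 1.16] 0.07
-5 50 0.031 [0.15, 0.52, 2.49, 3.41, 0.75, 1.53] 0.09
-5 50 0.1 [0.15, 0.27, 2.45, 3.55, 0.47, 1.36] 0.13
5 30 0.1 [0.0, 0.15, 2.22, 0.18, 0.25, -1.82] 0.03
5 40 0.031 [-0.02, 0.38, 2.42, 2.95, 0.36, 1.67] 0.14
5 45 0.031 [-0.02, 0.44, 2.49, 3.0, 0.57, 1.62] 0.09
5 45 0.1 [-0.02, 0.19, 2.43, 2.85, 0.28, 1.77] 0.06
5 50 0.031 [-0.03, 0.53, 2.55, 3.01, 0.8, 1.58] 0.03
5 50 0.1 [-0.03, 0.25, 2.5, 2.94, 0.48, 1.67] 0.08
12 30 0.1 [-0.06, 0.15, 2.23, 0.49, 0.29, -2.28] 0.07
12 35 0.031 [-0.09, 0.33, 2.36, 2.29, 0.22, 2.17] 0.0
12 40 0.031 [-0.11, 0.37, 2.43, 2.58, 0.39, 1.85] 0.15
12 45 0.031 [-0.14, 0.44, 2.5, 2.7, 0.6, 1.7] 0.08
12 45 0.1 [-0.14, 0.18, 2.45, 2.34, 0.34, 2.09] 0.12
12 50 0.031 [-0.17, 0.53, 2.56, 2.75, 0.83, 1.6] 0.02
12 50 0.1 [-0.17, 0.24, 2.52, 2.55, 0.53, 1.85] 0.06
20 30 0.031 [-0.13, 0.32, 2.29, 1.32, 0.24, 2.98] 0.02
20 30 0.1 [-0.13, 0.15, 2.23, 0.69, 0.37, -2.65] 0.15
20 35 0.031 [-0.17, 0.34, 2.36, 1.9, 0.3, 2.36] 0.08
20 35 0.1 [-0.17, 0.15, 2.3, 1.1, 0.32, -3.09] 0.03
20 40 0.031 [-0.21, 0.37, 2.43, 2.22, 0.44, 2.0] 0.15
20 40 0.1 [-0.21, 0.16, 2.37, 1.58, 0.35, 2.68] 0.13
20 45 0.031 [-0.26, 0.44, 2.49, 2.38, 0.62, 1.78] 0.09
20 45 0.1 [-0.26, 0.19, 2.44, 1.95, 0.45, 2.27] 0.14
20 50 0.031 [-0.31, 0.53, 2.56, 2.45, 0.83, 1.62] 0.02
20 50 0.1 [-0.31, 0.24, 2.51, 2.17, 0.6, 1.99] 0.07
```

```bash
cat > s.py <<'E'
from ik import *
c=np.array([.507,.126,.031]);Q=np.array([.44,.115,.034]);U=np.array([0,0,.12])
sd=[[.2,.4,1.6,0,1.6,s] for s in(-2,-1,0,1,2)]
for f in(0,1):
    R1=tool(-165,35,f);a=R1.inv().apply([0,0,1])
    for n,p in(("g",c),("g+",c+U)): r=ik(p,R1,sd); print(n,f,np.round(r[0],2) if r else r, np.round(chain(r[0],K)[1],3) if r else '')
    for f2 in(0,1):
        R2=tool(-165,55,f2); print("  axis",np.round(R2.apply(a),2))
        for n,p in(("lay",Q),("lay+",Q+U)): r=ik(p,R2,sd); print("  ",n,f2,np.round(r[0],2) if r else r, np.round(chain(r[0],K)[1],3) if r else '')
plan(c+U,tool(-165,35,0));plan(c+U,tool(-165,35,1))
P=np.load("top0.npy").reshape(-1,3); 
for y in np.arange(-.1,.3,.05):
    k=P[(abs(P[:,1]-y)<.025)&(P[:,0]>.6)&(P[:,2]>.1)&(P[:,2]<.45)]; 
    if len(k)>5: print("mon y%.2f xmin %.3f"%(y,np.percentile(k[:,0],2)),end=' ')
E
timeout 500 python3 s.py
```

```text
g 0 [ 0.09  0.8   1.33 -0.1   1.62  1.43] [0.7   0.178 0.316]
g+ 0 [ 0.09  0.68  1.25 -0.1   1.82  1.41] [0.7   0.178 0.436]
  axis [0.33 0.09 0.94]
   lay 0 [ 0.11  0.93  1.29 -0.13  1.87  1.44] [0.715 0.189 0.234]
   lay+ 0 [ 0.11  0.79  1.25 -0.14  2.05  1.42] [0.715 0.189 0.354]
  axis [0.97 0.26 0.  ]
   lay 1 [ 0.11  0.93  1.29 -0.13  1.87 -1.7 ] [0.715 0.189 0.234]
   lay+ 1 [ 0.11  0.79  1.25 -0.14  2.05 -1.73] [0.715 0.189 0.354]
g 1 [ 0.09  0.8   1.33 -0.1   1.62 -1.71] [0.7   0.178 0.316]
g+ 1 [ 0.09  0.68  1.25 -0.1   1.82 -1.73] [0.7   0.178 0.436]
  axis [0.97 0.26 0.  ]
   lay 0 [ 0.11  0.93  1.29 -0.13  1.87  1.44] [0.715 0.189 0.234]
   lay+ 0 [ 0.11  0.79  1.25 -0.14  2.05  1.42] [0.715 0.189 0.354]
  axis [0.33 0.09 0.94]
   lay 1 [ 0.11  0.93  1.29 -0.13  1.87 -1.7 ] [0.715 0.189 0.234]
   lay+ 1 [ 0.11  0.79  1.25 -0.14  2.05 -1.73] [0.715 0.189 0.354]
dp [-4.85, -1.94, 12.33] twist [1.415, -0.027, 2.712] rows 16.4  q [-0.02, -0.18, 2.02, 0.09, 0.96, -1.8] t 2.9
dp [-4.85, -1.94, 12.33] twist [0.019, 0.961, -0.086] rows 5.2  q [-0.02, -0.18, 2.02, 0.09, 0.96, -1.8] t 2.9
mon y-0.10 xmin 0.825 mon y-0.05 xmin 0.819 mon y0.00 xmin 0.840 mon y0.05 xmin 0.859 mon y0.10 xmin 0.879 mon y0.15 xmin 0.898 mon y0.20 xmin 0.916 mon y0.25 xmin 0.934
```

```bash
python3 -m creep '{"dp":[[-4.85,-1.94,2],[-4.85,-1.94,4],[-4.85,-1.94,8],[-4.85,-1.94,12.3],[-4.85,-1.94,12.3],[-4.85,-1.94,12.3],[-4.85,-1.94,12.3],[-4.85,-1.94,12.3]],"twist":[[0.02,0.96,-0.086],[0.02,0.96,-0.086],[0.02,0.96,-0.086],[0.02,0.96,-0.086],[0.02,0.96,-0.086],[0.02,0.96,-0.086],[0.02,0.96,-0.086],[0.02,0.96,-0.086]],"jaw":[8,8,8,8,8,8,8,8]}'
python3 - <<'E'
from ik import *
c=np.array([.507,.126,.031]);plan(c,tool(-165,35,1));print(arm.state()["eef_pos"])
i=cam("side");cv2.imwrite("pics/s2.png",np.hstack([i["pixels"][100:300,220:500],cam("top")["pixels"][100:300,180:460]]))
E
```

```text
clock: 3.9
eef_pos: [0.5059, 0.1255, 0.1531]
eef_rot: [0.329, -2.519, 0.104]
force: [-0.3, -0.1, 1.1]
finger_gap: 0.865
grip_force: 0.0
dp [-7.04, 0.03, 9.97] twist [0.0, 0.006, -0.002] rows 2.0  q [0.09, 0.67, 1.25, -0.1, 1.82, -1.73] t 3.9
[0.50586509 0.12546989 0.15306635]
```

View pics/s2.png

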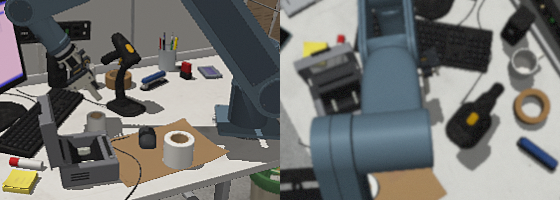

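The left half shows the gripper hovering over the roll (95,120), clear of the scanner (125,75) and printer. I'll descend and grip.

```bash
python3 -m creep '{"dp":[[-2,0,2.8],[-4,0,5.7],[-5.5,0,7.8],[-7.0,0,10],[-7.0,0,10],[-7,0,10],[-7,0,10],[-7,0,10],[-7,0,10],[-7,0,10],[-7,0,10],[-7,0,10]],"twist":[[0,0,0],[0,0,0],[0,0,0],[0,0,0],[0,0,0],[0,0,0],[0,0,0],[0,0,0],[0,0,0],[0,0,0],[0,0,0],[0,0,0]],"jaw":[8,8,8,8,8,8,6.8,6,5.5,5.5,5.5,5.5]}' 20
```

```text
clock: 5.5
eef_pos: [0.5067, 0.1255, 0.0297]
eef_rot: [0.329, -2.514, 0.105]
force: [1.1, 0.7, 5.7]
finger_gap: 0.673
grip_force: 20.0
```

```bash
python3 - <<'E'
from h import *
s=arm.state();print(s["finger_gap"]*93,s["eef_pos"],s["grip_force"],s["force"])
E
```

```text
62.620888034425384 [0.50674114 0.12553104 0.02967302] 19.95693903649226 [1.07419077 0.69010276 5.7233275 ]
```

```bash
python3 -m creep '{"dp":[[1,0,-1.4],[2.5,0,-3.6],[5.7,0,-8.2],[8.6,0,-12.3],[11.5,0,-16.4],[11.5,0,-16.4],[11.5,0,-16.4],[11.5,0,-16.4],[11.5,0,-16.4],[11.5,0,-16.4],[11.5,0,-16.4],[11.5,0,-16.4],[11.5,0,-16.4],[11.5,0,-16.4],[11.5,0,-16.4],[11.5,0,-16.4],[11.5,0,-16.4],[11.5,0,-16.4],[11.5,0,-16.4],[11.5,0,-16.4]],"twist":[[0,0,0],[0,0,0],[0,0,0],[0,0,0.17],[0,0,0.34],[0,0,0.52],[0,0,0.69],[0,0,0.87],[0,0,1.04],[0,0,1.22],[0,0,1.4],[0,0,1.57],[0,0,1.75],[0,0,1.92],[0,0,2.1],[0,0,2.27],[0,0,2.44],[0,0,2.62],[0,0,2.8],[0,0,3.0]],"jaw":[5.5,5.5,5.5,5.5,5.5,5.5,5.5,5.5,5.5,5.5,5.5,5.5,5.5,5.5,5.5,5.5,5.5,5.5,5.5,5.5]}' 20
python3 - <<'E'
from ik import *
Q=np.array([.44,.115,.032]);plan(Q+[0,0,.08],tool(-165,55,0));plan(Q,tool(-165,55,0));s=arm.state();print(s["eef_pos"],s["finger_gap"]*93)
E
```

```text
clock: 8.0
eef_pos: [0.5057, 0.1256, 0.2297]
eef_rot: [2.903, 0.601, -0.932]
force: [0.7, -0.4, -2.2]
finger_gap: 0.673
grip_force: 19.9
dp [1.4, -0.48, 13.44] twist [0.026, -0.349, 0.145] rows 2.2  q [0.09, 0.61, 1.16, -0.1, 1.97, 1.25] t 8.0
dp [5.94, 0.19, 20.0] twist [0.026, -0.349, 0.145] rows 3.3  q [0.09, 0.61, 1.16, -0.1, 1.97, 1.25] t 8.0
[0.50570656 0.12556396 0.22970071] 62.62072999258383
```

```bash
python3 -m creep '{"dp":[[0.5,-0.2,4.5],[1,-0.4,9],[1.4,-0.5,13.4],[1.4,-0.5,13.4],[1.4,-0.5,13.4],[1.4,-0.5,13.4]],"twist":[[0.01,-0.15,0.06],[0.02,-0.3,0.12],[0.026,-0.349,0.145],[0.026,-0.349,0.145],[0.026,-0.349,0.145],[0.026,-0.349,0.145]],"jaw":[5.5,5.5,5.5,5.5,5.5,5.5]}'
python3 - <<'E'
from ik import *
Q=np.array([.44,.115,.035]);plan(Q,tool(-165,55,0))
P=cloud(cam("side")).reshape(-1,3);s=arm.state();print(s["eef_pos"],s["finger_gap"]*93)
d=P[(np.linalg.norm(P[:,:2]-s["eef_pos"][:2],axis=1)<.07)&(P[:,2]>.03)&(P[:,2]<.13)];print(len(d),np.percentile(d[:,2],[1,5,50,95]))
E
```

```text
clock: 8.75
eef_pos: [0.442, 0.1155, 0.114]
eef_rot: [2.666, 0.36, -1.378]
force: [-0.4, 0.1, -1.7]
finger_gap: 0.672
grip_force: 19.9
dp [6.32, 0.02, 4.74] twist [0.002, -0.006, 0.005] rows 1.3  q [0.11, 0.83, 1.27, -0.14, 1.99, 1.42] t 8.75
[0.44185085 0.11547537 0.11386293] 62.574916551939516
170 [0.08953771 0.09404119 0.11572037 0.12907124]
```

```bash
python3 -m creep '{"dp":[[2.4,0,1.8],[4.8,0,3.6],[6,0,4.5],[6,0,4.5],[6.24,0,4.68],[6.36,0,4.77],[6.36,0,4.77],[6.36,0,4.77]],"twist":[[0,-0.006,0.005],[0,-0.006,0.005],[0,-0.006,0.005],[0,-0.006,0.005],[0,-0.006,0.005],[0,-0.006,0.005],[0,-0.006,0.005],[0,-0.006,0.005]],"jaw":[5.5,5.5,5.5,5.5,5.5,5.5,5.5,5.5]}'
```

```text
clock: 9.8
eef_pos: [0.4378, 0.1149, 0.0326]
eef_rot: [2.656, 0.352, -1.392]
force: [-0.1, 0.0, -0.7]
finger_gap: 0.675
grip_force: 19.9
```

```bash
python3 -m creep '{"dp":[[0.08,0,0.06],[0.08,0,0.06],[0.12,0,0.09],[0.12,0,0.09]],"twist":[[0,0,0],[0,0,0],[0,0,0],[0,0,0]],"jaw":[5.5,5.5,5.5,5.5]}'
python3 -c "
from h import *
s=arm.state();print(s['eef_pos'],s['force'])"
```

```text
clock: 10.3
eef_pos: [0.4376, 0.1148, 0.0316]
eef_rot: [2.655, 0.352, -1.393]
force: [-0.3, -0.6, 5.3]
finger_gap: 0.676
grip_force: 19.9
[0.43758907 0.11480433 0.03159313] [-0.34343739 -0.56827351  5.32045926]
```

```bash
python3 -m creep '{"dp":[[0,0,0],[0,0,0],[0,0,0],[-0.8,0,-0.6],[-3,0,-2.2],[-7,0,-5.2],[-11,0,-8.2],[-14,0,-10.5],[-14,0,-10.5],[-14,0,-10.5]],"twist":[[0,0,0],[0,0,0],[0,0,0],[0,0,0],[0,0,0],[0,0,0],[0,0,0],[0,0,0],[0,0,0],[0,0,0]],"jaw":[6.9,7.6,8,8,8,8,8.5,9.2,9.2,9.2]}'
python3 - <<'E'
from ik import *
P=cloud(cam("side")).reshape(-1,3)
d=P[(np.linalg.norm(P[:,:2]-[.4376,.1148],axis=1)<.055)&(P[:,2]>.008)&(P[:,2]<.09)]
print(len(d),np.percentile(d[:,2],[2,50,98]),cv2.minAreaRect((d[:,:2]*1000).astype(np.float32)))
np.save("lay.npy",d)
for f in(0,1):
    r=ik(np.array([.4376,.1148,.046]),pose(15+180*f,0),[[.2,.4,1.6,0,1.6,s] for s in(-2,-1,0,1,2)]);print(f,np.round(r[0],2))
    plan([.4376,.1148,.13],pose(15+180*f,0))
    for g in(0,1):
        r=ik(np.array([.5,.335,.07]),pose(110.5+180*g,0),[[.2,.4,1.6,0,1.6,s] for s in(-2,-1,0,1,2)]);print("seat",g,np.round(r[0],2))
E
```

```text
clock: 11.55
eef_pos: [0.4439, 0.1167, 0.2054]
eef_rot: [2.656, 0.352, -1.392]
force: [0.3, -0.1, 0.2]
finger_gap: 0.989
grip_force: 0.0
358 [0.01117548 0.04687894 0.06600601] ((434.160888671875, 117.69364929199219), (58.49150848388672, 70.34666442871094), 15.219039916992188)
0 [ 0.01  0.32  2.   -0.    0.82 -0.25]
dp [5.81, 0.02, 4.77] twist [-0.753, 0.755, -1.434] rows 9.6  q [0.11, 0.75, 1.2, -0.15, 2.15, 1.4] t 11.6
seat 0 [ 0.41  0.5   1.61 -0.    1.03 -1.52]
seat 1 [ 0.41  0.5   1.61 -0.    1.03  1.62]
1 [0.01 0.32 2.   0.   0.82 2.89]
dp [5.81, 0.02, 4.77] twist [0.755, 0.754, 1.438] rows 9.6  q [0.11, 0.75, 1.2, -0.15, 2.15, 1.4] t 11.6
seat 0 [ 0.41  0.5   1.61 -0.    1.03 -1.52]
seat 1 [ 0.41  0.5   1.61 -0.    1.03  1.62]
```

```bash
python3 -m creep '{"dp":[[0,0,0],[0,0,0],[0,0,0],[0,0,0],[0,0,0],[0,0,0],[0,0,0],[0,0,0],[0,0,0],[0,0,0],[0,0,0],[0,0,0]],"twist":[[-0.753,0.755,-1.434],[-0.753,0.755,-1.434],[-0.753,0.755,-1.434],[-0.753,0.755,-1.434],[-0.753,0.755,-1.434],[-0.753,0.755,-1.434],[-0.753,0.755,-1.434],[-0.753,0.755,-1.434],[-0.753,0.755,-1.434],[-0.753,0.755,-1.434],[-0.753,0.755,-1.434],[-0.753,0.755,-1.434]],"jaw":[9.2,9.2,9.2,9.2,9.2,9.2,9.2,9.2,9.2,9.2,9.2,9.2]}'
python3 - <<'E'
from ik import *
plan([.4355,.1145,.046],pose(15,0))
E
```

```text
clock: 13.1
eef_pos: [0.4439, 0.1166, 0.205]
eef_rot: [-1.915, -2.49, 0.001]
force: [0.8, -0.8, -0.0]
finger_gap: 0.989
grip_force: 0.0
dp [0.02, -0.86, 15.9] twist [-0.001, 0.0, -0.002] rows 2.5  q [0.01, 0.12, 1.79, -0.0, 1.23, -0.25] t 13.1
```

```bash
python3 -m creep '{"dp":[[0,-0.9,4],[0,-0.9,8],[0,-0.9,12],[0,-0.9,14.5],[0,-0.9,15.9],[0,-0.9,15.9],[0,-0.9,15.9],[0,-0.9,15.9],[0,-0.9,15.9],[0,-0.9,15.9],[0,-0.9,15.9]],"twist":[[0,0,0],[0,0,0],[0,0,0],[0,0,0],[0,0,0],[0,0,0],[0,0,0],[0,0,0],[0,0,0],[0,0,0],[0,0,0]],"jaw":[9.2,9.2,9.2,9.2,9.2,9.2,8,7,6,5,5]}' 20
```

```text
clock: 14.48
eef_pos: [0.436, 0.1144, 0.0471]
eef_rot: [1.912, 2.491, 0.002]
force: [-0.3, 0.1, 3.3]
finger_gap: 0.611
grip_force: 20.0
```

```bash
python3 -m creep '{"dp":[[0,0,0],[0,0,-1],[0,0,-4],[0,0,-8],[0,0,-13],[0,0,-17],[0,0,-17],[0,0,-17]],"twist":[[0,0,0],[0,0,0],[0,0,0],[0,0,0],[0,0,0],[0,0,0],[0,0,0],[0,0,0]],"jaw":[5,5,5,5,5,5,5,5]}' 25
python3 - <<'E'
from ik import *
plan([.500,.3355,.215],pose(110.5,0))
i=cam("side");P=cloud(i);Q=P.reshape(-1,3);p=arm.state()["eef_pos"]
d=Q[(np.linalg.norm(Q[:,:2]-p[:2],axis=1)<.045)&(Q[:,2]>.13)&(Q[:,2]<.2)];print(p,len(d),d[:,2].min(),np.percentile(d[:,2],[1,3]))
cv2.imwrite("pics/s3.png",np.hstack([i["pixels"][80:300,200:480],cam("top")["pixels"][80:300,180:460]]))
E
```

```text
clock: 15.48
eef_pos: [0.4346, 0.1144, 0.2158]
eef_rot: [-1.913, -2.492, -0.0]
force: [0.2, 0.3, -2.0]
finger_gap: 0.615
grip_force: 25.0
dp [19.67, 12.04, 0.09] twist [0.0, -0.0, -1.667] rows 8.9  q [0.01, 0.09, 1.8, 0.0, 1.25, -0.25] t 15.475
[0.43423584 0.11434424 0.21527183] 109 0.17313718569245196 [0.17466198 0.17535312]
```

View pics/s3.png

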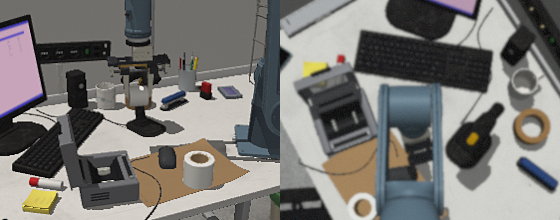

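Left half: the roll is held on its side by its end faces at (138,95), above the desk; the well at (100,165) is clear. Now I carry it over the well.

```bash
python3 -m creep '{"dp":[[1.5,1,0],[4,2.4,0],[7,4,0],[9,5.5,0],[11,7,0],[13,8,0],[15,9.2,0],[17,10.4,0],[19,11.6,0],[19.7,12,0],[19.7,12,0],[19.7,12,0],[19.7,12,0],[19.7,12,0]],"twist":[[0,0,-0.1],[0,0,-0.25],[0,0,-0.42],[0,0,-0.6],[0,0,-0.77],[0,0,-0.95],[0,0,-1.12],[0,0,-1.3],[0,0,-1.47],[0,0,-1.667],[0,0,-1.667],[0,0,-1.667],[0,0,-1.667],[0,0,-1.667]],"jaw":[5,5,5,5,5,5,5,5,5,5,5,5,5,5]}'
python3 - <<'E'
from ik import *
plan([.500,.3355,.10],pose(110.5,0)); plan([.500,.3355,.069],pose(110.5,0))
E
```

```text
clock: 17.32
eef_pos: [0.5005, 0.3353, 0.217]
eef_rot: [-0.556, 3.09, 0.0]
force: [0.7, 0.1, -1.5]
finger_gap: 0.614
grip_force: 25.0
dp [0.05, 0.04, 11.7] twist [-0.0, 0.002, -0.002] rows 1.9  q [0.41, 0.37, 1.44, -0.0, 1.34, -1.52] t 17.325
dp [0.06, 0.04, 14.8] twist [-0.0, 0.002, -0.002] rows 2.4  q [0.41, 0.37, 1.44, -0.0, 1.34, -1.52] t 17.325
```

```bash
python3 -m creep '{"dp":[[0,0,3],[0,0,6],[0,0,9],[0,0,11],[0,0,11.7],[0,0,11.7],[0,0,11.7]],"twist":[[0,0,0],[0,0,0],[0,0,0],[0,0,0],[0,0,0],[0,0,0],[0,0,0]],"jaw":[5,5,5,5,5,5,5]}'
python3 - <<'E'
from ik import *
i=cam("side");P=cloud(i);Q=P.reshape(-1,3);p=arm.state()["eef_pos"];print(p)
yaw=np.radians(20.5);d=Q[:,:2]-[.5,.3355];L=np.c_[d@[np.cos(yaw),np.sin(yaw)],d@[-np.sin(yaw),np.cos(yaw)],Q[:,2]]
k=L[(L[:,2]>.055)&(L[:,2]<.068)&(abs(L[:,0])<.13)&(abs(L[:,1])<.12)]
print("printer x,y",np.percentile(k,[1,99],axis=0))
cv2.imwrite("pics/s4.png",cv2.resize(np.hstack([i["pixels"][180:300,230:390],cam("top")["pixels"][130:250,160:320]]),None,fx=2.4,fy=2.4,interpolation=cv2.INTER_CUBIC))
E
```

```text
clock: 18.2
eef_pos: [0.5014, 0.336, 0.1011]
eef_rot: [-0.558, 3.088, 0.001]
force: [1.4, 0.3, -1.3]
finger_gap: 0.613
grip_force: 25.0
[0.50133119 0.33601451 0.10108548]
printer x,y [[-0.08179012 -0.0822771   0.05529964]
 [ 0.075691    0.09180972  0.06785275]]
```

View pics/s4.png

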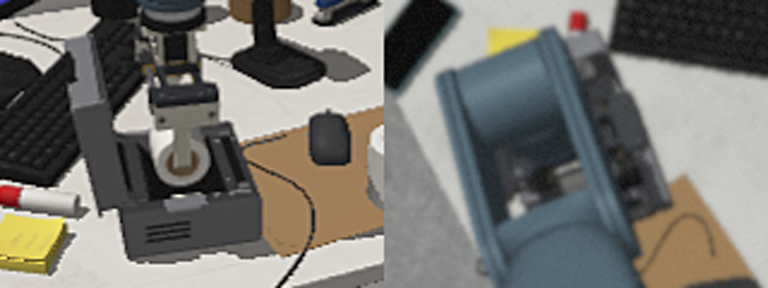

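Left half: the roll (180,160) is aligned with the well, just above the guides. Lowering slowly.

```bash
python3 -m creep '{"dp":[[0,0,0.4],[0,0,0.8],[0,0,1.2],[0,0,1.5],[0,0,1.8],[0,0,2.1],[0,0,2.4],[0,0,2.6],[0,0,2.6],[0,0,2.6]],"twist":[[0,0,0],[0,0,0],[0,0,0],[0,0,0],[0,0,0],[0,0,0],[0,0,0],[0,0,0],[0,0,0],[0,0,0]],"jaw":[5,5,5,5,5,5,5,5,5,5]}'
```

```text
clock: 19.55
eef_pos: [0.5008, 0.3357, 0.074]
eef_rot: [-0.558, 3.09, 0.0]
force: [0.3, -0.2, -2.0]
finger_gap: 0.612
grip_force: 25.0
```

Free so far; the last millimetres come next.

```bash
python3 -m creep '{"dp":[[0,0,0.15],[0,0,0.3],[0,0,0.4],[0,0,0.5],[0,0,0.5],[0,0,0.5]],"twist":[[0,0,0],[0,0,0],[0,0,0],[0,0,0],[0,0,0],[0,0,0]],"jaw":[5,5,5,5,5,5]}'
```

```text
clock: 20.3
eef_pos: [0.5008, 0.3358, 0.0698]
eef_rot: [-0.558, 3.089, 0.0]
force: [-2.2, -0.9, 6.6]
finger_gap: 0.611
grip_force: 25.0
```

```bash
python3 -m creep '{"dp":[[0,0,0],[0,0,0],[0,0,0],[0,0,0],[0,0,-2],[0,0,-6],[0,0,-11],[0,0,-16],[0,0,-19],[0,0,-19],[0,0,-19]],"twist":[[0,0,0],[0,0,0],[0,0,0],[0,0,0],[0,0,0],[0,0,0],[0,0,0],[0,0,0],[0,0,0],[0,0,0],[0,0,0]],"jaw":[6.2,6.6,7.2,7.2,7.2,7.2,5,2,0,0,0]}'
python3 - <<'E'
from ik import *
i=cam("side");P=cloud(i);Q=P.reshape(-1,3);p=arm.state()["eef_pos"];print(p)
yaw=np.radians(20.5);cs,sn=np.cos(yaw),np.sin(yaw);d=Q[:,:2]-[.5,.3355];L=np.c_[d@[cs,sn],d@[-sn,cs],Q[:,2]]
k=L[(L[:,2]>.069)&(L[:,2]<.11)&(abs(L[:,0])<.045)&(abs(L[:,1])<.05)]
print("roll",len(k),np.percentile(k,[1,50,99],axis=0))
c=L[(L[:,2]>.09)&(abs(L[:,1])<.085)&(L[:,0]>.06)&(L[:,0]<.16)&(L[:,2]<.235)]
for z in (.1,.15,.2): print(z,np.percentile(c[abs(c[:,2]-z)<.008][:,0],[5,95]))
print("top",c[:,2].max(),c[c[:,2]>.21][:,0].mean())
# behind-cover waypoint
for lx,z in((.165,.245),(.165,.20),(.10,.21),(-.0,.2),(-.05,.12)):
    w=np.array([.5+cs*lx,.3355+sn*lx,z]); r=ik(w,pose(110.5,0),[[.4,.4,1.6,0,1.3,-1.5]]); print(lx,z,w.round(3),np.round(r[0],2) if r else None)
    plan(w,pose(110.5,0))
cv2.imwrite("pics/s5.png",cv2.resize(i["pixels"][150:300,210:390],None,fx=3,fy=3,interpolation=cv2.INTER_CUBIC))
E
```

```text
clock: 21.68
eef_pos: [0.4998, 0.3354, 0.2575]
eef_rot: [0.559, -3.091, 0.001]
force: [-0.3, 0.7, -0.3]
finger_gap: 0.288
grip_force: 0.0
[0.49956264 0.33528798 0.25690973]
roll 289 [[-0.03072033 -0.02726911  0.06945367]
 [-0.00047425  0.01093519  0.08154771]
 [ 0.02484066  0.0326004   0.08835707]]
0.1 [0.07161491 0.10569781]
0.15 [0.07820421 0.11138923]
0.2 [0.08663968 0.11985036]
top 0.21974244489010353 0.10970998238552959
0.165 0.245 [0.655 0.393 0.245] [ 0.4   0.66  0.89  0.    1.59 -1.53]
dp [-16.55, 0.01, 1.16] twist [-0.0, -0.002, -0.0] rows 2.7  q [0.41, 0.34, 1.37, -0.0, 1.43, -1.52] t 21.725
0.165 0.2 [0.655 0.393 0.2  ] [ 0.4   0.68  0.96  0.    1.5  -1.53]
dp [-16.56, 0.01, 5.66] twist [-0.0, -0.002, -0.0] rows 2.8  q [0.41, 0.34, 1.37, -0.0, 1.43, -1.52] t 21.725
0.1 0.21 [0.594 0.371 0.21 ] [ 0.4   0.55  1.17  0.    1.43 -1.53]
dp [-10.06, 0.01, 4.67] twist [-0.0, -0.002, -0.0] rows 1.8  q [0.41, 0.34, 1.37, -0.0, 1.43, -1.52] t 21.725
-0.0 0.2 [0.5   0.336 0.2  ] [ 0.41  0.38  1.46  0.    1.3  -1.52]
dp [-0.06, 0.01, 5.69] twist [-0.0, -0.002, -0.0] rows 0.9  q [0.41, 0.34, 1.37, -0.0, 1.43, -1.52] t 21.725
-0.05 0.12 [0.453 0.318 0.12 ] [ 0.41  0.37  1.69 -0.    1.09 -1.52]
dp [4.93, 0.01, 13.7] twist [-0.0, -0.002, -0.0] rows 2.3  q [0.41, 0.34, 1.37, -0.0, 1.43, -1.52] t 21.725
```

View pics/s5.png

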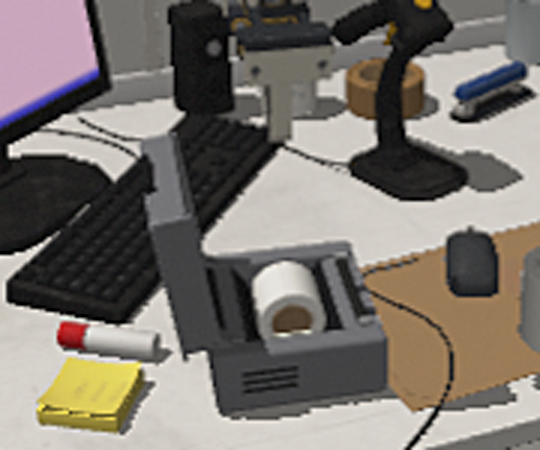

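The roll (285,300) is seated between the guides, and the cover stands open with its free edge at (160,145). I go over the cover and down behind it with the fingers closed.

```bash
python3 -m creep '{"dp":[[0,0,-4],[0,0,-4],[-3,0,-4],[-7,0,-4],[-11,0,-4],[-15,0,-4],[-16.8,0,-4],[-16.8,0,-4],[-16.8,0,-1],[-16.8,0,2],[-16.8,0,4.8],[-16.8,0,4.8],[-16.8,0,4.8]],"twist":[[0,0,0],[0,0,0],[0,0,0],[0,0,0],[0,0,0],[0,0,0],[0,0,0],[0,0,0],[0,0,0],[0,0,0],[0,0,0],[0,0,0],[0,0,0]],"jaw":[0,0,0,0,0,0,0,0,0,0,0,0,0]}'
python3 -m creep '{"dp":[[1.5,0,0],[3,0,0],[4,0,0],[5,0,0],[6,0,0],[6,0,0]],"twist":[[0,0,0],[0,0,0],[0,0,0],[0,0,0],[0,0,0],[0,0,0]],"jaw":[0,0,0,0,0,0]}'
cat > cv.py <<'E'
from ik import *
yaw=np.radians(20.5);cs,sn=np.cos(yaw),np.sin(yaw)
p=arm.state()["eef_pos"];d=p[:2]-[.5,.3355];print("tip lx %.4f ly %.4f z %.4f"%(d@[cs,sn],d@[-sn,cs],p[2]-.019))
P=cloud(cam("side")).reshape(-1,3);d=P[:,:2]-[.5,.3355];L=np.c_[d@[cs,sn],d@[-sn,cs],P[:,2]]
c=L[(L[:,1]>.065)&(L[:,1]<.09)&(L[:,0]>-.12)&(L[:,0]<.16)&(L[:,2]>.085)&(L[:,2]<.24)]
r=np.hypot(c[:,0]-.068,c[:,2]-.067);k=c[r>.135]
if len(k)>5: print("cover angle approx",np.median(np.arctan2(k[:,2]-.067,.068-k[:,0])),len(k))
E
python3 cv.py
```

```text
clock: 23.35
eef_pos: [0.6577, 0.3945, 0.2122]
eef_rot: [-0.559, 3.089, 0.0]
force: [0.5, 0.1, 1.2]
finger_gap: 0.008
grip_force: 0.0
clock: 24.1
eef_pos: [0.6009, 0.3733, 0.2115]
eef_rot: [-0.559, 3.09, -0.0]
force: [0.6, 0.9, 0.1]
finger_gap: -0.001
grip_force: 0.5
tip lx 0.1078 ly 0.0000 z 0.1925
cover angle approx 1.6525688753709102 103
```

```bash
python3 -m creep '{"dp":[[1,0,0],[2,0,0],[3,0,0],[4,0,0],[5,0,0],[5.8,0,0],[6.6,0,0.1],[7.3,0,0.1],[8,0,0.2],[8.8,0,0.4],[8.8,0,0.4]],"twist":[[0,0,0],[0,0,0],[0,0,0],[0,0,0],[0,0,0],[0,0,0],[0,0,0],[0,0,0],[0,0,0],[0,0,0],[0,0,0]],"jaw":[0,0,0,0,0,0,0,0,0,0,0]}'
python3 cv.py
```

```text
clock: 25.52
eef_pos: [0.5181, 0.3423, 0.2067]
eef_rot: [0.559, -3.091, 0.001]
force: [1.2, 0.2, -0.1]
finger_gap: 0.007
grip_force: 0.0
tip lx 0.0194 ly 0.0001 z 0.1877
cover angle approx 1.0102254140435905 104
```

```bash
python3 -m creep '{"dp":[[0.8,0,0.3],[1.5,0,0.7],[2.3,0,1.3],[3.1,0,1.9],[3.8,0,2.5],[4.4,0,3.1],[5.1,0,3.9],[5.7,0,4.6],[6.2,0,5.3],[6.7,0,6],[7,0,6.6],[7.3,0,7.2],[7.6,0,7.7],[7.8,0,8.1],[7.8,0,8.1]],"twist":[[0,0,0],[0,0,0],[0,0,0],[0,0,0],[0,0,0],[0,0,0],[0,0,0],[0,0,0],[0,0,0],[0,0,0],[0,0,0],[0,0,0],[0,0,0],[0,0,0],[0,0,0]],"jaw":[0,0,0,0,0,0,0,0,0,0,0,0,0,0,0]}'
python3 cv.py
```

```text
clock: 27.45
eef_pos: [0.4457, 0.3152, 0.1253]
eef_rot: [-0.559, 3.091, -0.0]
force: [-0.3, 0.1, 0.2]
finger_gap: 0.005
grip_force: 0.0
tip lx -0.0580 ly -0.0000 z 0.1063
cover angle approx 0.8412269882304128 379
```

```bash
python3 -m creep '{"dp":[[0,0,0.15],[0,0,0.3],[0,0,0.3]],"twist":[[0,0,0],[0,0,0],[0,0,0]],"jaw":[0,0,0]}'
python3 - <<'E'
from h import *
cv2.imwrite("pics/s6.png",cv2.resize(cam("side")["pixels"][170:290,230:390],None,fx=3,fy=3,interpolation=cv2.INTER_CUBIC))
E
```

```text
clock: 27.88
eef_pos: [0.4462, 0.3154, 0.1242]
eef_rot: [-0.559, 3.09, 0.0]
force: [-3.1, -1.1, 9.8]
finger_gap: 0.003
grip_force: 5.3
```

View pics/s6.png

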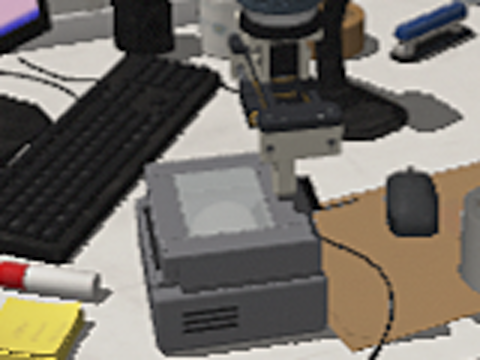

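The cover (220,215) lies level over the roll, with the fingers on its front frame. I press a bit harder to the stop, then withdraw.

```bash
python3 -m creep '{"dp":[[0,0,0.15],[0,0,0.25],[0,0,0.25],[0,0,0.25]],"twist":[[0,0,0],[0,0,0],[0,0,0],[0,0,0]],"jaw":[0,0,0,0]}'
python3 -m creep '{"dp":[[0,0,-0.5],[0,0,-2],[0,0,-6],[0,0,-11],[0,0,-16],[0,0,-16],[0,0,-16]],"twist":[[0,0,0],[0,0,0],[0,0,0],[0,0,0],[0,0,0],[0,0,0],[0,0,0]],"jaw":[0,0,0,0,0,0,0]}'
python3 - <<'E'
from ik import *
yaw=np.radians(20.5);cs,sn=np.cos(yaw),np.sin(yaw)
P=cloud(cam("side")).reshape(-1,3);d=P[:,:2]-[.5,.3355];L=np.c_[d@[cs,sn],d@[-sn,cs],P[:,2]]
for a in(-.065,-.055,-.03,.03,.06,.09):
    k=L[(abs(L[:,0]-a)<.006)&(abs(L[:,1])<.08)&(L[:,2]>.08)&(L[:,2]<.14)]; print(a,len(k),np.median(k[:,2]).round(4) if len(k) else '')
k=L[(abs(L[:,0])<.1)&(L[:,1]>.065)&(L[:,1]<.08)&(L[:,2]>.085)&(L[:,2]<.14)];print(np.polyfit(k[:,0],k[:,2],1),len(k))
E
```

```text
clock: 28.42
eef_pos: [0.4462, 0.3154, 0.124]
eef_rot: [-0.559, 3.088, 0.0]
force: [-7.8, -3.8, 26.5]
finger_gap: 0.001
grip_force: 13.4
clock: 29.3
eef_pos: [0.4457, 0.3152, 0.2799]
eef_rot: [-0.559, 3.091, -0.0]
force: [0.2, 0.4, -0.4]
finger_gap: 0.005
grip_force: 0.0
-0.065 125 0.1061
-0.055 130 0.1061
-0.03 124 0.1052
0.03 133 0.1051
0.06 154 0.1056
0.09 0 
[-0.03630853  0.1037277 ] 209
```

```bash
python3 -c "
from station import arm
print(arm.finish_job())"
```

```text
the job is handed in; nothing more can be done
None
```

The small label roll is in the well on its side, lowered between the guides until it touched bottom. The cover is pressed to its hard stop (about 26 N, face level at 105–106 mm), and the job was handed in at about 29 s with the arm clear and no contact with the other items seen.

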